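Swap the battery pack of the classroom robot car

ROBOT

A 6-joint arm with a two-finger parallel gripper is mounted at the origin on the work surface. World frame = base frame: x ahead of the robot, y to its left, z up, the work surface at z = 0. Lengths are in m, angles in rad, forces in N, time in s.
With the tool pointing down it reaches from about 0.35 to 0.875 m from the base axis. Payload 4.2 kg.
Tool frame: the origin (TCP) lies on the mounting face of the last link; the fingertips stand 173 mm ahead of it and the grasp point (between the pads) lies 155 mm ahead of it (bot.grip_point_offset is the distance from the TCP to the grasp point, in m); z points along the fingers, y is the line along which they close (so a half turn about z gives the same grasp; the last joint's range is limited). The gripper opens to 85 mm and grips with 20 to 120 N. Pads are 22 mm wide; open, the fingers measure 114 mm over their backs; the gripper's body (76 mm by 85 mm) begins 54 mm behind the grasp point. The pads swing forward as they close: fully open they stand 13 mm farther back than shut.
Start: joints at [1.387, 0.385, 0.008, 0, -1.194, -0.259], TCP at [0.268, 0.565, 0.405] pointing down, gripper open.
Joint ranges: [-3.14, 3.14], [-1.21, 2.06], [-1.07, 1.41], [-3.16, 2.05], [-2.99, -0.16], [-3.1, 3.1]. Speed limits (rad/s): [2.79, 2.79, 3.14, 3.14, 3.14, 3.14].

INTERFACE

Orientations are given as [roll, pitch, yaw] about the fixed x, y, z axes, in that order (R = Rz(yaw) Ry(pitch) Rx(roll)).
In Python, from rig import bot gives the robot as it stands.
- The arm moves only by the shell command python3 -m handwheel 'ROWS' [FORCE]. ROWS is JSON, a list of rows, each a list of 7 numbers: the shift along the tool's x, y, z in units of 30 mm (1.0 is 30 mm), then the turn, a rotation vector about the tool's x, y, z in rad, then the closure, from 0 (fully open) to 1 (shut). In form: [[dx, dy, dz, rx, ry, rz, grip], ...]. A call has 1 to 10 rows; each row shifts and turns the commanded pose from where the row before left it, along the tool's axes as they then stand; what a row does not reach is not made up. A row lasts 1/10 s, in which the tool goes at most 50 mm and 8.59 degrees, less where a joint would pass 70% of its speed; a pose out of reach is approached as far as the arm can. A call is refused whole if a number of a shift passes 1 or a number of a turn 0.15, either way. A call with a gripper value outside its range is refused whole. The fingers move at their own pace and stop on an object; FORCE is the grip in N (left out, the last holds). Time passes only in rows, so rows that do not move let the fingers close. It gives the time, the measured TCP pose, the force, the opening and the grip force at its end, in the units of the state.
- bot.get_state(): the state, without advancing time (a new reading comes with each control period).
- bot.get_image(name): name is "scene" or "top" or "wrist"; returns the picture (420x560x3 uint8, red, green, blue); there is no depth.
- bot.camera_params(name): a dict with "mtx" (3x3 intrinsics, pixels), "R" (3x3) and "t" (3): a world point X has camera coordinates R X + t. Camera axes: x right, y down, z forward; pixel columns grow to the right and rows downward; lengths in m; the calibration is good to about 2 mm. A picture is of the moment at which its call begins: read the wrist's pose just before it. camera_params takes no time and is no camera call; for the wrist camera it gives the pose at the moment of the call.
- bot.close_job(): hands the job in; it is judged then, once.
The state is a dict: "clock": time; "joint_positions": joint angles; "qd": joint speeds; "joint_efforts": joint torques, N m; "position": TCP position; "tool_rot": TCP orientation; "force": force on the tool from outside, world axes, zero at the start; "torque": the same for the moment, N m; "opening": opening from 0.0 (shut) to 1.0 (fully open); "finger_force": force on a finger pad.
Only numpy, scipy, OpenCV 4.12 (cv2) and the standard library are available. Lean on these libraries where they do the work, as an engineer would, in place of code of your own. Each camera call takes 0.05 s, during which the arm holds its last target. There are 200 camera calls.

TASK

Lift the used battery pack out of the robot car and lay it flat in the white return box; stand the jar and the tub from the cardboard tray on the black mat so that the fresh pack boxed in between them can be fetched, and while both wait there seat the fresh pack flat in the car's bay. Then put the jar and the tub back in the tray, each right where it stood before. Keep the jar and the tub upright all the time, and leave the spare wheel and the screwdriver alone.

Things in the scene. Friction and masses are not known exactly. Their poses are not given: they have to be found in the camera images.
- fresh_pack: The fresh battery pack, grey plastic block 76 (own x) x 40 (own y) x 36 mm high, two flush brass contacts on top, 0.16 kg (varies). Origin: centre of its underside. Grip it across the 40 mm; it may go in either way round. Starts at the middle of the cardboard tray, its 76 mm across it, with only about 8 to 11 mm to the jar and tub on its two sides and 4 to 12 mm to the long walls.
- used_pack: The used battery pack, grey plastic block 76 (own x) x 40 (own y) x 36 mm high, two flush brass contacts on top, 0.16 kg (varies). Origin: centre of its underside. Grip it across the 40 mm; it may go in either way round. It looks the same as the fresh one; at the start it lies in the bay of the robot car.
- jar: Closed round jar, white with a grey screw lid of the same diameter, 60 mm diameter, 85 mm high, 0.22 kg (may vary). Origin: centre of its underside, z up. Stands in the tray at one end, which end varies.
- tub: Closed square tub, white with a grey lid of the same width, 54 x 54 mm, 85 mm high, 0.22 kg (may vary). Origin: centre of its underside, z up, its sides along its own x and y. Stands in the tray at the other end from the jar.
- tray: Fixed open cardboard tray, outside 214 (own x) x 100 (own y) x 45 mm high, walls and floor 4 mm. Origin: centre of its underside. The jar and the tub stand about 58 mm either side of its centre along its x, the fresh pack at its centre.
- car: Fixed robot car on a wooden block; four black wheels, 68 mm diameter, centres at x +-70, y +-55 mm. Origin: on the table under the bay's centre; length along own x, two-eyed sensor at -x (62 mm high). Bay: white deck 46 mm above the table, 92 (x) x 56 mm (y) between lips 10 mm high: 8 mm to spare all round a pack lying along x. Side lips only beyond x +-37 mm, so fingers fit at the middle.
- mat: Fixed flat black rubber mat, 220 (own x) x 110 (own y) x 3 mm thick. Origin: centre of its underside. The side area on which the jar and the tub wait, side by side.
- bin: Fixed open white plastic box, the return box, outside 150 (own x) x 130 (own y) x 30 mm high, walls and floor about 4 mm. Origin: centre of its underside.
- spare_wheel: Loose bystander: spare wheel lying flat, black tyre and white hub, 80 mm diameter, 22 mm high. Origin: centre of its underside. Not to be moved.
- screwdriver: Loose bystander: red-handled screwdriver about 0.2 m long lying on the table beyond the work, its length along own x. Not to be moved.
Not all that is in view belongs to the job. What is shaped like the tub but purple is not meant.

How it is judged:
By the outcome, as a careful person would: the job done as asked, in the order asked, and still so for the second after the job is handed in, with the robot touching nothing.
It also fails if it takes over 144 s, if anything falls off the work surface, if the arm or the gripper's body presses on something with over 40 N, if the wrist force passes 120 N, or if a joint passes its speed limit or range.

## Working session

There is one attempt and no reset: what is moved stays moved. The work goes in short steps, Python scripts to look and compute and a shell command to move; the robot and the scene stay as the last step left them, time stands still between calls to the robot, and variables do not carry over. Pictures are saved under pics/ and viewed, at most 14 in all, crops included, and the job is handed in when it is done.

```bash
ls; mkdir -p pics; python3 - <<'E'
from rig import bot
import cv2,numpy as np
s=bot.get_state(); print(s)
for n in("top","scene"):
    cv2.imwrite(f"pics/{n}0.png",bot.get_image(n)[:,:,::-1]); p=bot.camera_params(n); print(n,{k:np.round(v,3).tolist() for k,v in p.items()})
E
```

```text
pics
{'clock': 0.0, 'joint_positions': array([ 1.38658054e+00,  3.85573248e-01,  6.62920002e-03, -4.97211886e-04,
       -1.19397968e+00, -2.58625757e-01]), 'qd': array([ 5.01995965e-04, -7.32997151e-04,  3.02078803e-03, -1.73274676e-04,
        3.40461515e-05,  1.73015306e-03]), 'joint_efforts': array([-1.14128616e-03, -3.92291200e+01,  1.88398182e+01,  4.18628097e+00,
       -4.70735933e-03,  1.10351472e-06]), 'position': array([0.26768427, 0.56455426, 0.40361267]), 'tool_rot': array([ 3.13941782e+00, -9.75242492e-05, -4.43024888e-01]), 'force': array([-0.43160811, -0.33845851,  0.16838611]), 'torque': array([ 9.77008351e-05, -4.22554738e-02,  1.62855324e-02]), 'finger_force': 0.0, 'opening': 0.9956338328183527}
top {'mtx': [[390.345, 0.0, 280.902], [0.0, 390.345, 203.798], [0.0, 0.0, 1.0]], 'R': [[-0.022, -1.0, -0.003], [-0.983, 0.022, -0.183], [0.183, -0.001, -0.983]], 't': [-0.0, 0.57, 0.932]}
scene {'mtx': [[392.038, 0.0, 281.748], [0.0, 392.038, 208.13], [0.0, 0.0, 1.0]], 'R': [[-0.729, 0.684, 0.008], [0.469, 0.508, -0.723], [-0.498, -0.523, -0.691]], 't': [0.41, -0.208, 1.339]}
```

View pics/top0.png

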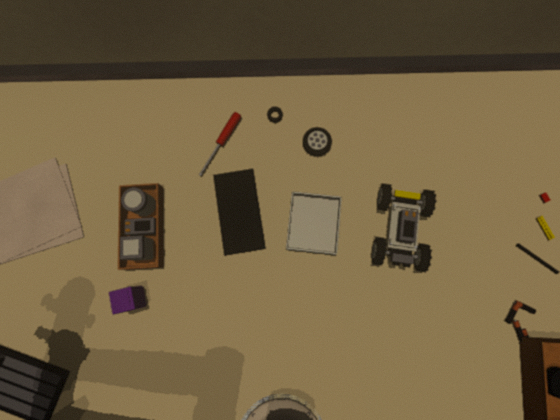

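View pics/scene0.png

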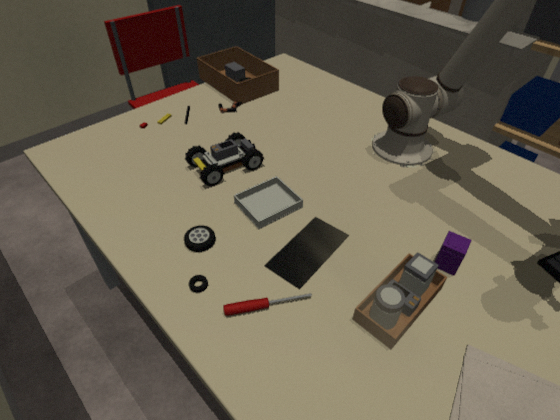

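The top view shows the tray at (140,226), with the jar at (133,200) and the tub at (131,247). The mat is at (239,212), the bin at (314,223) and the car at (404,228), with its sensor at the bottom (402,258). The purple decoy is at (127,300). The screwdriver and spare wheel lie beyond the work area.

```bash
cat > h.py <<'E'
from rig import bot
import cv2,numpy as np,json
from scipy.spatial.transform import Rotation as Ro
def ray(P,uv,z):
    d=P["R"].T@np.linalg.inv(P["mtx"])@np.array([uv[0],uv[1],1.]); c=-P["R"].T@P["t"]
    return c+d*(z-c[2])/d[2]
def proj(P,X):
    c=P["R"]@np.asarray(X,float)+P["t"]; c=P["mtx"]@c; return c[:2]/c[2]
def tri(obs):
    A=[];b=[]
    for P,uv in obs:
        d=P["R"].T@np.linalg.inv(P["mtx"])@np.array([uv[0],uv[1],1.]); d/=np.linalg.norm(d); c=-P["R"].T@P["t"]
        M=np.eye(3)-np.outer(d,d); A.append(M); b.append(M@c)
    return np.linalg.lstsq(np.vstack(A),np.hstack(b),rcond=None)[0]
def snap(name):
    P=bot.camera_params("wrist"); im=bot.get_image("wrist")[:,:,::-1]
    cv2.imwrite(f"pics/{name}.png",im); json.dump({k:np.asarray(v).tolist() for k,v in P.items()},open(f"pics/{name}.json","w"))
def load(name):
    return {k:np.array(v) for k,v in json.load(open(f"pics/{name}.json")).items()}
def go(x,y,z=None,yaw=None):
    "tool-frame shift (units of 30 mm) and turn needed for the grasp point to get to x,y,z"
    s=bot.get_state(); R=Ro.from_euler("xyz",s["tool_rot"]).as_matrix(); p=s["position"]
    if z is None: t=np.array([x,y,p[2]])
    else: t=np.array([x,y,z+bot.grip_point_offset])
    d=R.T@(t-p)/0.03
    e=s["tool_rot"]; tgt=Ro.from_euler("xyz",[np.pi,0,e[2] if yaw is None else yaw]).as_matrix()
    print("shift",d.round(2),"turn",Ro.from_matrix(R.T@tgt).as_rotvec().round(3),"clk",round(s["clock"],1))
E
python3 - <<'E'
from h import *
P=bot.camera_params("top")
for n,uv,z in[("tray",(140,227),.045),("jar",(133,200),.085),("tub",(131,247),.085),("mat",(239,212),.003),("bin",(314,223),.03),("car",(404,228),.06),("sens",(402,258),.062),("wheel",(317,141),.02),("m1",(215,174),.003),("m2",(252,170),.003),("m3",(264,249),.003),("m4",(225,254),.003)]: print(n,ray(P,uv,z).round(3))
W=bot.camera_params("wrist"); c=-W["R"].T@W["t"]; s=bot.get_state()
R=Ro.from_euler("xyz",s["tool_rot"]).as_matrix()
print("cam in tool",(R.T@(c-s["position"])).round(3),(R.T@W["R"].T).round(2),W["mtx"][0,0])
E
python3 -m handwheel '[[0,0,0,0,0,0.01,0]]'; python3 -c "
from rig import bot; s=bot.get_state();print(s['joint_positions'],s['tool_rot'])"
```

```text
tray [0.52  0.343 0.045]
jar [0.582 0.349 0.085]
tub [0.467 0.348 0.085]
mat [0.56  0.098 0.003]
bin [ 0.523 -0.096  0.03 ]
car [ 0.501 -0.316  0.06 ]
sens [ 0.428 -0.304  0.062]
wheel [ 0.746 -0.114  0.02 ]
m1 [0.665 0.163 0.003]
m2 [0.674 0.063 0.003]
m3 [0.461 0.034 0.003]
m4 [0.45  0.135 0.003]
cam in tool [0.075 0.    0.031] [[-0.   -0.96 -0.29]
 [ 1.   -0.   -0.  ]
 [ 0.   -0.29  0.96]] 289.6552733132758
clock: 0.2
position: [0.2677, 0.5646, 0.404]
tool_rot: [3.14, -0.0, -0.453]
force: [-0.7, -0.5, -0.4]
opening: 1.004
finger_force: 0.0
[ 1.38660036e+00  3.85267911e-01  7.17217380e-03 -2.50147357e-04
 -1.19396024e+00 -2.69137522e-01] [ 3.14031652e+00 -1.10833767e-04 -4.53425611e-01]
```

```bash
python3 -m handwheel '[[0,0,0,0,0,-0.15,0],[0,0,0,0,0,-0.15,0],[0,0,0,0,0,-0.15,0],[0,0,0,0,0,0,0]]' >/dev/null
python3 -m handwheel '[[0.9,0.73,0,0,0,0,0],[0.9,0.73,0,0,0,0,0],[0.9,0.73,0,0,0,0,0],[0.9,0.73,0,0,0,0,0],[0.9,0.73,0,0,0,0,0],[0.9,0.73,0,0,0,0,0],[0.9,0.73,0,0,0,0,0],[0.9,0.73,0,0,0,0,0],[0.9,0.73,0,0,0,0,0],[0,0,0,0,0,0,0]]'
python3 -m handwheel '[[0.3,0,1,0,0,0,0],[0.3,0,1,0,0,0,0],[0,0,0,0,0,0,0],[0,0,0,0,0,0,0]]'
python3 -c "from h import *; snap('trA')"
python3 -m handwheel '[[0.5,1,0,0,0,0,0],[0.5,1,0,0,0,0,0],[0.5,1,0,0,0,0,0],[0,0,0,0,0,0,0],[0,0,0,0,0,0,0]]'
python3 - <<'E'
from h import *
snap('trB')
a,b=[cv2.imread(f'pics/{n}.png') for n in('trA','trB')]
cv2.imwrite('pics/trAB.png',cv2.resize(np.hstack([a,b]),(800,300))) if 0 else None
E
```

```text
clock: 1.6
position: [0.5126, 0.3645, 0.4043]
tool_rot: [3.141, 0.0, -0.011]
force: [-0.5, -0.3, -0.8]
opening: 1.001
finger_force: 0.0
clock: 2.0
position: [0.528, 0.3673, 0.3447]
tool_rot: [3.14, 0.0, -0.004]
force: [0.8, 1.2, 0.2]
opening: 0.997
finger_force: 0.0
clock: 2.55
position: [0.5731, 0.2767, 0.3469]
tool_rot: [-3.139, -0.003, -0.004]
force: [-0.3, 0.4, -0.1]
opening: 1.001
finger_force: 0.0
```

View pics/trA.png

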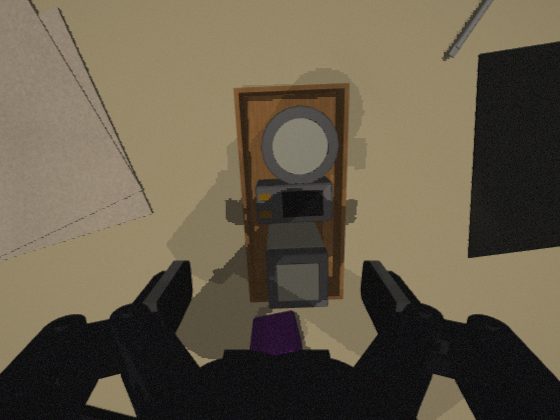

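View pics/trB.png

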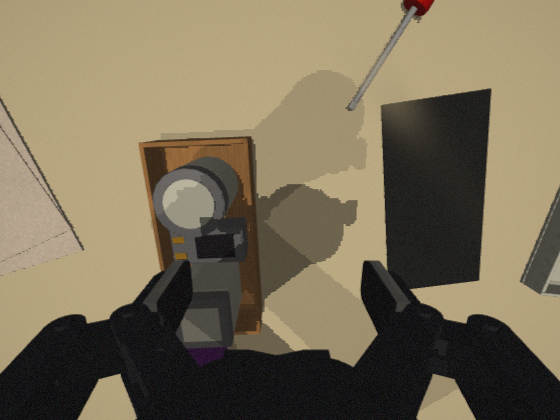

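View A shows the jar top centre at about (300,145), the pack at (295,200) and the tub lid at (298,278). View B shows the jar at (191,202) and the tub at (205,318). I'll zoom in for accurate corners.

```bash
python3 - <<'E'
from h import *
a=cv2.imread('pics/trA.png')[75:325,225:365]; b=cv2.imread('pics/trB.png')[125:375,130:270]
o=np.hstack([cv2.resize(i,None,fx=2.4,fy=2.4,interpolation=cv2.INTER_CUBIC) for i in(a,b)])
o=np.clip(o*1.5,0,255).astype(np.uint8)
for k in range(0,250,25):
    cv2.line(o,(0,int(k*2.4)),(o.shape[1],int(k*2.4)),(90,90,0),1)
for x in range(0,140,20):
    for q in (0,336): cv2.line(o,(q+int(x*2.4),0),(q+int(x*2.4),600),(90,90,0),1)
print(o.shape); cv2.imwrite('pics/z1.png',o)
E
```

```text
(600, 672, 3)
```

View pics/z1.png

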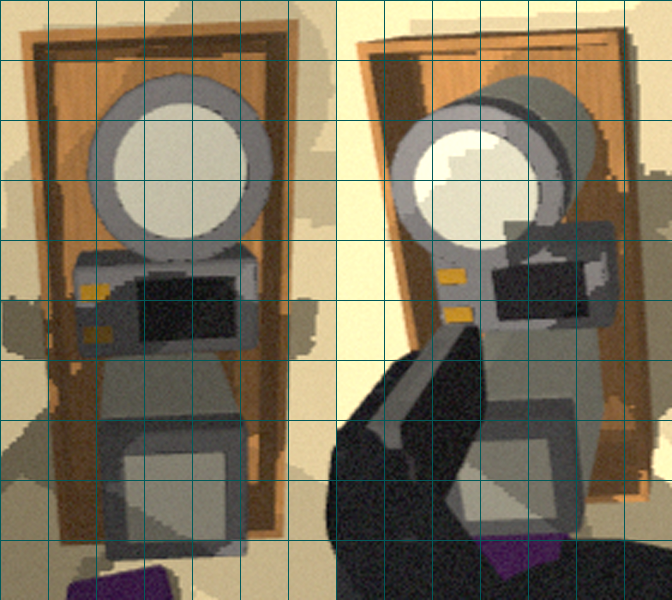

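```bash
python3 - <<'E'
from h import *
A,B=load('trA'),load('trB')
fa=lambda x,y:(225+x/2.4-.3,75+y/2.4-.3); fb=lambda x,y:(130+(x-336)/2.4-.3,125+y/2.4-.3)
pts=dict(jar=((180.5,171),(476.5,189.5)),tubR1=((225,451),(551,438)),tubR2=((228,540),(556,521)),
l1=((137,278),(493,268)),l2=((236,276),(584,262)),l3=((236,338),(588,318)),l4=((138,342),(498,321)),c1=((95,293),(452,276)),c2=((97,335),(459,314)),
TL=((22,32),(358,43)),TR=((299,20),(628,28)),BR=((284,537),(650,500)))
for n,(a,b) in pts.items(): print(n,tri([(A,fa(*a)),(B,fb(*b))]).round(4))
for n,a,z in [("jar",(180.5,171),.089)]+[("panel",c,.089) for c in((122,455),(225,451),(228,540),(125,544))]+[("lid",c,.089) for c in((106,428),(241,427),(246,553),(107,558))]+[("rim",c,.045) for c in((22,32),(299,20),(284,537),(60,545))]+[("pack",c,.040) for c in((78,265),(257,262),(257,347),(77,357),(95,293),(97,335))]: print(n,ray(A,fa(*a),z).round(4))
for n,uv in [("m",(480,54)),("m",(470,257))]: print(n,ray(A,uv,.003).round(4))
for n,uv in [("mat",p) for p in((381,106),(491,90),(478,279),(387,290))]: print(n,ray(B,uv,.003).round(4))
E
```

```text
jar [0.5843 0.3484 0.0896]
tubR1 [0.4842 0.3299 0.0865]
tubR2 [0.4518 0.3286 0.0937]
l1 [0.5371 0.3606 0.0408]
l2 [0.5387 0.3212 0.0409]
l3 [0.5131 0.3204 0.0424]
l4 [0.5103 0.3606 0.0392]
c1 [0.5319 0.3782 0.0401]
c2 [0.5133 0.3777 0.0383]
TL [0.63   0.4027 0.0444]
TR [0.6347 0.3004 0.0321]
BR [0.4199 0.2953 0.0445]
jar [0.5843 0.3483 0.089 ]
panel [0.4843 0.3674 0.089 ]
panel [0.4857 0.3304 0.089 ]
panel [0.4487 0.3279 0.089 ]
panel [0.4472 0.3665 0.089 ]
lid [0.4949 0.373  0.089 ]
lid [0.4951 0.3251 0.089 ]
lid [0.443  0.3209 0.089 ]
lid [0.4411 0.3733 0.089 ]
rim [0.6298 0.4026 0.045 ]
rim [0.6333 0.3035 0.045 ]
rim [0.4201 0.2953 0.045 ]
rim [0.4165 0.3956 0.045 ]
pack [0.5434 0.3848 0.04  ]
pack [0.5443 0.3129 0.04  ]
pack [0.5082 0.311  0.04  ]
pack [0.5041 0.3862 0.04  ]
pack [0.5318 0.3782 0.04  ]
pack [0.5138 0.3777 0.04  ]
m [0.6635 0.1692 0.003 ]
m [0.4475 0.1374 0.003 ]
mat [0.6627 0.1698 0.003 ]
mat [0.6774 0.061  0.003 ]
mat [0.4635 0.0319 0.003 ]
mat [0.4486 0.1409 0.003 ]
```

Heights agree with the text. The tray centre is (.525,.349) with yaw .035, the jar is at (.584,.348) and the tub at (.4665,.348). The fresh pack is at (.525,.349), and the mat at (.563,.101) with yaw .135. Next I'll look at the car and bin.

```bash
python3 -m handwheel '[[-0.2,1,0,0,0,0,0],[-0.2,1,0,0,0,0,0],[-0.2,1,0,0,0,0,0],[-0.2,1,0,0,0,0,0],[-0.2,1,0,0,0,0,0],[-0.2,1,0,0,0,0,0],[-0.2,1,0,0,0,0,0],[-0.2,1,0,0,0,0,0],[-0.2,1,0,0,0,0,0],[-0.2,1,0,0,0,0,0]]' >/dev/null
python3 -m handwheel '[[0,1,0,0,0,0,0],[0,1,0,0,0,0,0],[0,1,0,0,0,0,0],[0,1,0,0,0,0,0],[0,1,0,0,0,0,0],[0,0,0,0,0,0,0],[0,0,0,0,0,0,0]]'
python3 -c "from h import *; snap('caA')"
python3 -m handwheel '[[0,1,0,0,0,0,0],[0,1,0,0,0,0,0],[0,1,0,0,0,0,0],[0,1,0,0,0,0,0],[0,0,0,0,0,0,0],[0,0,0,0,0,0,0]]'
python3 - <<'E'
from h import *
snap('caB')
a,b=[cv2.imread(f'pics/{n}.png')[:300] for n in('caA','caB')]
o=cv2.resize(np.vstack([a,b]),None,fx=1,fy=1); o=np.clip(o*1.5,0,255).astype(np.uint8); print(o.shape)
cv2.imwrite('pics/caAB.png',o)
E
```

```text
clock: 4.3
position: [0.512, -0.1725, 0.3452]
tool_rot: [-3.141, -0.001, -0.003]
force: [-0.4, -0.0, 0.1]
opening: 1.0
finger_force: 0.0
clock: 4.95
position: [0.5117, -0.2922, 0.3447]
tool_rot: [-3.141, 0.0, -0.002]
force: [1.0, 0.5, 0.2]
opening: 1.004
finger_force: 0.0
(600, 560, 3)
```

View pics/caAB.png

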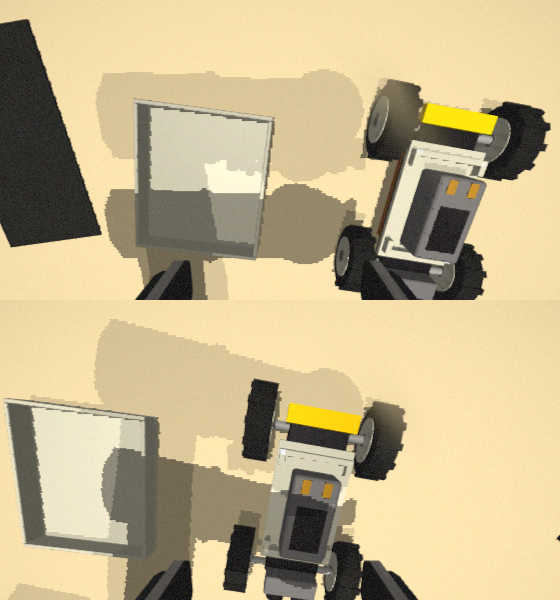

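The upper half is view A, with the bin corners at (135,99), (274,119), (257,259) and (136,246), and the pack top at about (450,215). The lower half is view B, with the pack at about (310,510). I'll zoom in on the pack and bay.

```bash
python3 - <<'E'
from h import *
a=cv2.imread('pics/caA.png')[130:290,370:500]; b=cv2.imread('pics/caB.png')[130:290,255:365]
o=np.hstack([cv2.resize(i,None,fx=3.3,fy=3.3,interpolation=cv2.INTER_CUBIC) for i in(a,b)])
o=np.clip(o*1.5,0,255).astype(np.uint8)
for k in range(0,160,20): cv2.line(o,(0,int(k*3.3)),(o.shape[1],int(k*3.3)),(90,90,0),1)
for x in range(0,130,20):
    for q in (0,429): cv2.line(o,(q+int(x*3.3),0),(q+int(x*3.3),600),(90,90,0),1)
print(o.shape); cv2.imwrite('pics/z2.png',o)
E
```

```text
(528, 792, 3)
```

View pics/z2.png

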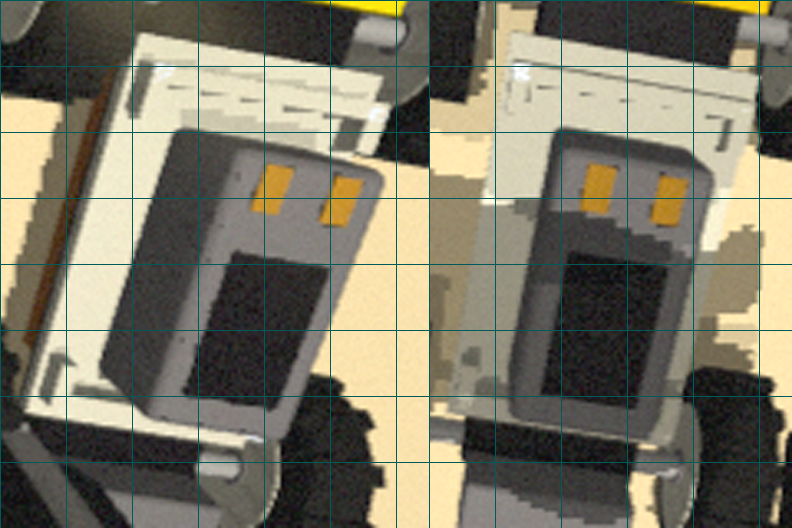

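```bash
python3 - <<'E'
from h import *
A,B=load('caA'),load('caB')
fa=lambda x,y:(370+x/3.3-.35,130+y/3.3-.35); fb=lambda x,y:(255+(x-429)/3.3-.35,130+y/3.3-.35)
pts=dict(c1=((272,189),(599,188)),c2=((344,200),(669,201)),l1=((234,252),(570,255)),l2=((329,268),(667,266)),l3=((278,408),(638,408)),l4=((183,395),(541,395)),t1=((240,145),(560,150)),t2=((385,175),(713,178)),t3=((287,438),(655,442)),t4=((155,415),(512,415)),dTL=((138,33),(511,33)),dTR=((388,73),(755,73)),dBL=((22,415),(450,410)))
for n,(a,b) in pts.items(): print(n,tri([(A,fa(*a)),(B,fb(*b))]).round(4), ray(A,fa(*a),.082).round(4)[:2], ray(B,fb(*b),.082).round(4)[:2])
for P,l in((A,[(135,99),(274,119),(257,259),(136,246)]),(B,[(5,99),(158,117),(150,258),(25,245)])):
    print([ray(P,u,.03).round(4)[:2] for u in l])
for a,b in (((135,99),(5,99)),((274,119),(158,117)),((257,259),(150,258))): print("bin",tri([(A,a),(B,b)]).round(4))
E
```

```text
c1 [ 0.5347 -0.3171  0.0821] [ 0.5346 -0.3172] [ 0.5348 -0.3171]
c2 [ 0.5321 -0.3343  0.084 ] [ 0.5317 -0.3356] [ 0.5315 -0.3346]
l1 [ 0.518  -0.3102  0.0824] [ 0.5183 -0.3104] [ 0.5175 -0.3102]
l2 [ 0.5144 -0.3349  0.0825] [ 0.514  -0.3353] [ 0.5145 -0.3349]
l3 [ 0.4749 -0.3291  0.082 ] [ 0.4749 -0.3291] [ 0.475  -0.3291]
l4 [ 0.4788 -0.3033  0.082 ] [ 0.4788 -0.3033] [ 0.4788 -0.3033]
t1 [ 0.5451 -0.3073  0.0824] [ 0.5456 -0.3074] [ 0.5443 -0.3073]
t2 [ 0.5374 -0.3455  0.0808] [ 0.538  -0.3445] [ 0.5373 -0.3452]
t3 [ 0.4647 -0.3343  0.0805] [ 0.466  -0.3331] [ 0.4649 -0.3341]
t4 [ 0.474  -0.2956  0.084 ] [ 0.473  -0.2966] [ 0.473  -0.2956]
dTL [ 0.5702 -0.2957  0.045 ] [ 0.5725 -0.2789] [ 0.5723 -0.2953]
dTR [ 0.5598 -0.3615  0.0521] [ 0.5629 -0.3401] [ 0.5628 -0.3537]
dBL [ 0.4537 -0.2766  0.0406] [ 0.4731 -0.2611] [ 0.4745 -0.2791]
[array([ 0.6067, -0.0432]), array([ 0.5886, -0.171 ]), array([ 0.4439, -0.1518]), array([ 0.4596, -0.0228])]
[array([ 0.6063, -0.0436]), array([ 0.5901, -0.1823]), array([ 0.4449, -0.1559]), array([ 0.4606, -0.0246])]
bin [ 0.6065 -0.0428  0.029 ]
bin [ 0.5897 -0.1708  0.0006]
bin [ 0.4396 -0.1511  0.0204]
```

Used pack: centre (.505,-.3205), top at z .082, yaw -.155. Bin: centre (.525,-.097), yaw -.135.

```bash
python3 -m handwheel '[[0,0,0,0,0,0.1,0],[0,0,0,0,0,0.053,0],[-0.08,0.97,0,0,0,0,0],[0,0,1,0,0,0,0],[0,0,0,0,0,0,0],[0,0,0,0,0,0,0]]' >/dev/null
python3 -c "
from h import *
go(.505,-.3205,.068,-.155)"
```

```text
shift [0.01 0.01 3.07] turn [0.    0.001 0.001] clk 5.6
```

```bash
python3 -m handwheel '[[0,0,0.8,0,0,0,0],[0,0,0.8,0,0,0,0],[0,0,0.8,0,0,0,0],[0,0,0.4,0,0,0,0],[0,0,0.25,0,0,0,0],[0,0,0,0,0,0,0],[0,0,0,0,0,0,0]]' 40
python3 -m handwheel '[[0,0,0,0,0,0,1],[0,0,0,0,0,0,1],[0,0,0,0,0,0,1],[0,0,0,0,0,0,1],[0,0,0,0,0,0,1],[0,0,0,0,0,0,1],[0,0,0,0,0,0,1],[0,0,0,0,0,0,1]]' 40
```

```text
clock: 6.3
position: [0.5051, -0.3215, 0.2244]
tool_rot: [3.141, -0.002, -0.155]
force: [-0.3, 0.6, 0.1]
opening: 1.002
finger_force: 0.0
clock: 7.1
position: [0.5047, -0.3215, 0.2239]
tool_rot: [3.141, -0.001, -0.156]
force: [0.2, 1.0, 5.8]
opening: 0.461
finger_force: 42.4
```

```bash
python3 -m handwheel '[[0,0,-0.4,0,0,0,1],[0,0,-0.8,0,0,0,1],[0,0,-0.8,0,0,0,1],[0,0,-0.8,0,0,0,1],[0,0,-0.2,0,0,0,1],[0,0,0,0,0,0,1]]'
python3 -m handwheel '[[-0.06,-0.9,0,0,0,0,1],[-0.06,-0.9,0,0,0,0,1],[-0.06,-0.9,0,0,0,0,1],[-0.06,-0.9,0,0,0,0,1],[-0.06,-0.9,0,0,0,0,1],[-0.06,-0.9,0,0,0,0,1],[-0.06,-0.9,0,0,0,0,1],[-0.06,-0.9,0,0,0,0,1],[0,-0.3,0,0,0,-0.02,1],[0,0,0,0,0,0,1]]'
python3 -c "
from h import *
go(.525,-.097,.028,-.135)"
```

```text
clock: 7.7
position: [0.5043, -0.3214, 0.3138]
tool_rot: [-3.141, -0.001, -0.156]
force: [0.1, -0.2, -1.8]
opening: 0.465
finger_force: 41.7
clock: 8.7
position: [0.525, -0.096, 0.3119]
tool_rot: [3.141, 0.003, -0.134]
force: [0.2, -0.3, -1.1]
opening: 0.465
finger_force: 41.6
shift [0.02 0.03 4.31] turn [0.    0.003 0.001] clk 8.7
```

```bash
python3 -m handwheel '[[0,0,0.9,0,0,0,1],[0,0,0.9,0,0,0,1],[0,0,0.9,0,0,0,1],[0,0,0.8,0,0,0,1],[0,0,0.5,0,0,0,1],[0,0,0.3,0,0,0,1],[0,0,0,0,0,0,1],[0,0,0.03,0,0,0,1],[0,0,0,0,0,0,1]]'
python3 -m handwheel '[[0,0,0,0,0,0,0.3],[0,0,0,0,0,0,0.3],[0,0,0,0,0,0,0.3],[0,0,0,0,0,0,0.3]]'
python3 -m handwheel '[[0,0,-0.4,0,0,0,0.3],[0,0,-0.8,0,0,0,0.3],[0,0,-0.8,0,0,0,0.2],[0,0,-0.8,0,0,0,0],[0,0,-1,0,0,0,0],[0,0,-0.6,0,0,0,0],[0,0,0,0,0,0,0],[0,0,0,0,0,0,0]]'
python3 -c "
from h import *
snap('bin1')
im=cv2.imread('pics/bin1.png'); cv2.imwrite('pics/bin1b.png',np.clip(im*1.4,0,255).astype(np.uint8))
go(.584,.348,.068,0)"
```

```text
clock: 9.6
position: [0.5252, -0.0972, 0.1836]
tool_rot: [-3.141, -0.001, -0.136]
force: [0.2, 0.0, -2.0]
opening: 0.463
finger_force: 41.8
clock: 10.0
position: [0.5252, -0.0969, 0.1836]
tool_rot: [-3.141, -0.001, -0.136]
force: [-1.1, 0.2, -0.7]
opening: 0.702
finger_force: 0.0
clock: 10.8
position: [0.5248, -0.0969, 0.3158]
tool_rot: [-3.141, -0.001, -0.136]
force: [-0.2, 0.3, -0.9]
opening: 1.002
finger_force: 0.0
shift [ -0.05 -14.96   3.08] turn [-0.     0.001 -0.136] clk 10.8
```

View pics/bin1b.png

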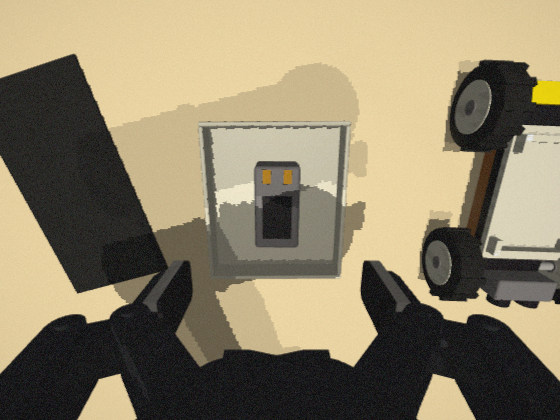

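The used pack lies flat in the bin, centred at about (277,205). Next is the jar.

```bash
python3 -m handwheel '[[0,0,0,0,0,-0.1,0],[0,0,0,0,0,-0.076,0],[0.17,-0.98,0,0,0,0,0],[0.17,-0.98,0,0,0,0,0],[0.17,-0.98,0,0,0,0,0],[0.17,-0.98,0,0,0,0,0],[0.17,-0.98,0,0,0,0,0],[0.17,-0.98,0,0,0,0,0],[0.17,-0.98,0,0,0,0,0]]' >/dev/null
python3 -m handwheel '[[0.17,-0.98,0,0,0,0,0],[0.17,-0.98,0,0,0,0,0],[0.17,-0.98,0,0,0,0,0],[0.17,-0.98,0,0,0,0,0],[0.17,-0.98,0,0,0,0,0],[0.17,-0.98,0,0,0,0,0],[0.17,-0.98,0,0,0,0,0],[0.17,-0.98,0.5,0,0,0,0],[0,0,0.5,0,0,0,0],[0,0,0,0,0,0,0]]'
python3 -c "
from h import *
go(.5843,.3483,.070,.04)"
```

```text
clock: 12.75
position: [0.5828, 0.347, 0.2804]
tool_rot: [3.136, 0.007, 0.041]
force: [-0.2, 0.1, -1.1]
opening: 1.0
finger_force: 0.0
shift [ 0.07 -0.05  1.86] turn [0.005 0.007 0.001] clk 12.8
```

```bash
python3 -m handwheel '[[0.07,-0.05,0,0,0,0,0],[0,0,0.8,0,0,0,0],[0,0,0.7,0,0,0,0],[0,0,0.4,0,0,0,0],[0,0,0.16,0,0,0,0],[0,0,0,0,0,0,0],[0,0,0,0,0,0,0]]' 35
python3 -m handwheel '[[0,0,0,0,0,0,1],[0,0,0,0,0,0,1],[0,0,0,0,0,0,1],[0,0,0,0,0,0,1],[0,0,0,0,0,0,1],[0,0,0,0,0,0,1]]' 35
python3 -c "
from h import *
go(.6145,.108,.07)"
```

```text
clock: 13.45
position: [0.5863, 0.3485, 0.2247]
tool_rot: [-3.141, -0.002, 0.04]
force: [-0.7, -0.2, 0.0]
opening: 1.004
finger_force: 0.0
clock: 14.05
position: [0.5862, 0.3488, 0.2247]
tool_rot: [-3.141, -0.002, 0.041]
force: [-1.6, 1.4, 6.1]
opening: 0.696
finger_force: 38.8
shift [ 0.62  8.06 -0.01] turn [-0.001 -0.002  0.   ] clk 14.1
```

```bash
python3 -m handwheel '[[0,0,-0.3,0,0,0,1],[0,0,-0.6,0,0,0,1],[0,0,-0.8,0,0,0,1],[0,0,-0.8,0,0,0,1],[0,0,-0.4,0,0,0,1],[0,0.3,-0.1,0,0,0,1],[0.05,0.6,0,0,0,0,1],[0.08,0.8,0,0,0,0,1],[0.08,0.8,0,0,0,0,1],[0.08,0.8,0,0,0,0,1]]' 
python3 -m handwheel '[[0.08,0.8,0,0,0,0,1],[0.08,0.8,0,0,0,0,1],[0.08,0.8,0,0,0,0,1],[0.08,0.8,0,0,0,0,1],[0.08,0.8,0,0,0,0,1],[0.05,0.5,0,0,0,0,1],[0,0.26,0,0,0,0,1],[0,0,0,0,0,0,1],[0,0,0,0,0,0,1]]'
python3 -c "
from h import *
go(.6145,.108,.0695,.04)"
```

```text
clock: 15.05
position: [0.5981, 0.2471, 0.3112]
tool_rot: [3.139, 0.004, 0.039]
force: [0.3, -1.0, -3.6]
opening: 0.693
finger_force: 38.6
clock: 15.95
position: [0.6177, 0.1079, 0.3132]
tool_rot: [-3.142, 0.0, 0.04]
force: [-0.8, -0.1, -2.9]
opening: 0.689
finger_force: 38.6
shift [-0.11 -0.01  2.97] turn [-0.  0.  0.] clk 15.9
```

```bash
python3 -m handwheel '[[0,0,0.5,0,0,0,1],[0,0,0.8,0,0,0,1],[0,0,0.7,0,0,0,1],[0,0,0.5,0,0,0,1],[0,0,0.3,0,0,0,1],[0,0,0.15,0,0,0,1],[0,0,0,0,0,0,1],[0,0,0,0,0,0,1]]' 
python3 -c "
from h import *
go(.6145,.108,.0695,.04)"
```

```text
clock: 16.75
position: [0.6182, 0.108, 0.2259]
tool_rot: [-3.141, -0.002, 0.041]
force: [-0.5, 0.3, -2.8]
opening: 0.69
finger_force: 38.6
shift [-0.12 -0.    0.06] turn [-0.    -0.002  0.001] clk 16.8
```

```bash
python3 -m handwheel '[[0,0,0.07,0,0,0,1],[0,0,0,0,0,0,1],[0,0,0,0,0,0,0],[0,0,0,0,0,0,0],[0,0,0,0,0,0,0],[0,0,0,0,0,0,0],[0,0,-0.5,0,0,0,0],[0,0,-0.9,0,0,0,0],[0,0,-0.9,0,0,0,0],[0,0,-0.9,0,0,0,0]]' 
python3 -m handwheel '[[-0.55,-0.9,0,0,0,0,0],[-0.55,-0.9,0,0,0,0,0],[-0.55,-0.9,0,0,0,0,0],[-0.55,-0.9,0,0,0,0,0],[-0.55,-0.9,0,0,0,0,0],[-0.55,-0.9,0,0,0,0,0],[-0.55,-0.9,0,0,0,0,0],[-0.55,-0.9,0,0,0,0,0],[-0.35,-0.9,0,0,0,0,0],[0,0,0,0,0,0,0]]'
python3 -m handwheel '[[0,0,0,0,0,0,0]]' >/dev/null
python3 -c "
from h import *
go(.4665,.348,.069,.04)"
```

```text
clock: 17.75
position: [0.6178, 0.1076, 0.3199]
tool_rot: [3.141, 0.0, 0.04]
force: [-0.2, 0.0, -0.4]
opening: 0.999
finger_force: 0.0
clock: 18.75
position: [0.4645, 0.3473, 0.3192]
tool_rot: [-3.141, -0.001, 0.044]
force: [-0.8, 0.1, -0.5]
opening: 0.996
finger_force: 0.0
shift [ 0.04 -0.1   3.17] turn [0.    0.    0.001] clk 18.9
```

```bash
python3 -m handwheel '[[0.04,-0.1,0.4,0,0,0,0],[0,0,0.8,0,0,0,0],[0,0,0.8,0,0,0,0],[0,0,0.6,0,0,0,0],[0,0,0.4,0,0,0,0],[0,0,0.15,0,0,0,0],[0,0,0,0,0,0,0],[0,0,0,0,0,0,0]]'
python3 -c "
from h import *
go(.4665,.348,.069,.04)"
python3 -m handwheel '[[0,0,0,0,0,0,1],[0,0,0,0,0,0,1],[0,0,0,0,0,0,1],[0,0,0,0,0,0,1],[0,0,0,0,0,0,1],[0,0,0,0,0,0,1]]' 35
python3 -c "
from h import *
go(.5115,.094,.069,.04)"
```

```text
clock: 19.65
position: [0.4671, 0.3479, 0.2251]
tool_rot: [-3.141, -0.001, 0.04]
force: [-0.4, -0.3, 1.0]
opening: 1.001
finger_force: 0.0
shift [-0.02 -0.    0.05] turn [-0.001 -0.001  0.   ] clk 19.6
clock: 20.25
position: [0.4669, 0.3482, 0.2253]
tool_rot: [-3.14, -0.001, 0.041]
force: [-1.3, 0.7, 5.6]
opening: 0.628
finger_force: 38.3
shift [1.14 8.53 0.04] turn [-0.001 -0.001  0.001] clk 20.2
```

```bash
python3 -m handwheel '[[0,0,-0.3,0,0,0,1],[0,0,-0.6,0,0,0,1],[0,0,-0.8,0,0,0,1],[0,0,-0.8,0,0,0,1],[0,0,-0.4,0,0,0,1],[0.04,0.3,-0.1,0,0,0,1],[0.08,0.6,0,0,0,0,1],[0.1,0.8,0,0,0,0,1],[0.1,0.8,0,0,0,0,1],[0.1,0.8,0,0,0,0,1]]' >/dev/null
python3 -m handwheel '[[0.1,0.8,0,0,0,0,1],[0.1,0.8,0,0,0,0,1],[0.1,0.8,0,0,0,0,1],[0.1,0.8,0,0,0,0,1],[0.1,0.8,0,0,0,0,1],[0.1,0.7,0,0,0,0,1],[0.08,0.5,0,0,0,0,1],[0,0,0,0,0,0,1],[0,0,0,0,0,0,1]]'
python3 -c "
from h import *
go(.5115,.094,.0695,.04)"
```

```text
clock: 22.15
position: [0.5097, 0.0936, 0.3137]
tool_rot: [3.141, 0.001, 0.039]
force: [-0.7, -0.2, -3.0]
opening: 0.626
finger_force: 37.9
shift [ 0.06 -0.01  2.98] turn [ 0.     0.001 -0.001] clk 22.1
```

```bash
python3 -m handwheel '[[0,0,0.5,0,0,0,1],[0,0,0.8,0,0,0,1],[0,0,0.7,0,0,0,1],[0,0,0.5,0,0,0,1],[0,0,0.3,0,0,0,1],[0,0,0.15,0,0,0,1],[0,0,0,0,0,0,1],[0,0,0.06,0,0,0,1],[0,0,0,0,0,0,1]]' 
python3 -m handwheel '[[0,0,0,0,0,0,0],[0,0,0,0,0,0,0],[0,0,0,0,0,0,0],[0,0,0,0,0,0,0],[0,0,-0.5,0,0,0,0],[0,0,-0.9,0,0,0,0],[0,0,-0.9,0,0,0,0],[0,0,-0.9,0,0,0,0],[0,0,-0.5,0,0,0,0],[0,0,0,0,0,0,0]]' 
python3 -m handwheel '[[0,-0.9,0,0,0,0.14,0],[0,-0.9,0,0,0,0.14,0],[0,-0.9,0,0,0,0.14,0],[0,-0.9,0,0,0,0.14,0],[0,-0.9,0,0,0,0.14,0],[0,-0.9,0,0,0,0.14,0],[0,-0.9,0,0,0,0.14,0],[0,0,0,0,0,0.14,0],[0,0,0,0,0,0.14,0],[0,0,0,0,0,0.14,0]]' 
python3 -m handwheel '[[0,0,0,0,0,0.14,0],[0,0,0,0,0,0.03,0],[0,0,0,0,0,0,0],[0,0,0,0,0,0,0]]' >/dev/null
python3 -c "
from h import *
snap('mid')
im=cv2.imread('pics/mid.png'); cv2.imwrite('pics/midb.png',np.clip(im*1.4,0,255).astype(np.uint8))
go(.525,.349,.1,.037-np.pi/2)"
```

```text
clock: 23.05
position: [0.5101, 0.0944, 0.2247]
tool_rot: [-3.141, -0.001, 0.04]
force: [-0.0, -0.3, -2.9]
opening: 0.629
finger_force: 37.9
clock: 24.05
position: [0.5105, 0.0945, 0.3377]
tool_rot: [-3.139, -0.006, 0.041]
force: [0.8, 1.4, -0.2]
opening: 0.996
finger_force: 0.0
clock: 25.05
position: [0.5772, 0.2631, 0.3329]
tool_rot: [3.139, -0.001, -1.366]
force: [0.5, 0.4, 0.7]
opening: 1.0
finger_force: 0.0
shift [-2.94  1.62  2.67] turn [ 0.001 -0.     0.006] clk 25.5
```

View pics/midb.png

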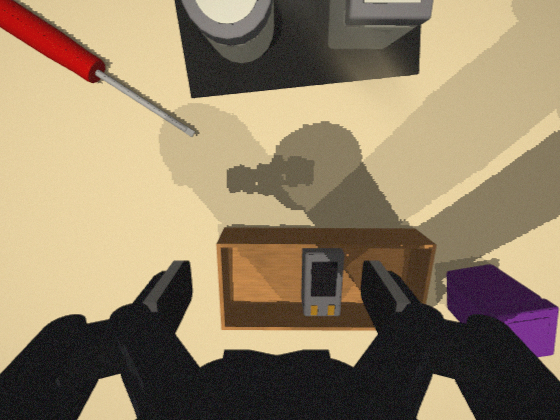

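The jar and tub stand upright on the mat, and the fresh pack is free in the tray at (303–341, 249–317).

```bash
python3 - <<'E'
from h import *
P=load('mid'); print([ray(P,u,.04).round(4) for u in((303,249),(341,249),(342,316),(303,317))], np.mean([ray(P,u,.04) for u in((303,249),(341,249),(342,316),(303,317))],axis=0))
E
python3 -m handwheel '[[-0.9,0.5,0,0,0,0,0],[-0.9,0.5,0,0,0,0,0],[-0.9,0.5,0,0,0,0,0],[-0.24,0.12,0.4,0,0,0,0],[0,0,0.8,0,0,0,0],[0,0,0.8,0,0,0,0],[0,0,0.6,0,0,0,0],[0,0,0,0,0,0,0],[0,0,0,0,0,0,0]]' >/dev/null
python3 -c "
from h import *
go(.525,.349,.027,.037-np.pi/2)"
```

```text
[array([0.5483, 0.3084, 0.04  ]), array([0.5105, 0.3068, 0.04  ]), array([0.501, 0.385, 0.04 ]), array([0.5428, 0.388 , 0.04  ])] [0.52566486 0.34706247 0.04      ]
shift [-0.01  0.02  2.51] turn [ 0.    -0.001  0.004] clk 26.4
```

```bash
python3 -m handwheel '[[0,0.02,0.8,0,0,0,0],[0,0,0.8,0,0,0,0],[0,0,0.5,0,0,0,0],[0,0,0.3,0,0,0,0],[0,0,0.1,0,0,0,0],[0,0,0,0,0,0,0],[0,0,0,0,0,0,0]]' 40
python3 -m handwheel '[[0,0,0,0,0,0,1],[0,0,0,0,0,0,1],[0,0,0,0,0,0,1],[0,0,0,0,0,0,1],[0,0,0,0,0,0,1],[0,0,0,0,0,0,1],[0,0,0,0,0,0,1]]' 40
python3 -m handwheel '[[0,0,-0.3,0,0,0,1],[0,0,-0.7,0,0,0,1],[0,0,-0.9,0,0,0,1],[0,0,-1,0,0,0,1],[0,0,-1,0,0,0,1],[0,0,-0.8,0,0,0,1],[0,0,-0.3,0,0,0,1],[0,0,0,0,0,0,1]]' 
python3 -m handwheel '[[0,0,0,0,0,-0.1,1],[0,0,0,0,0,-0.14,1],[0,0,0,0,0,-0.14,1],[0,0,0,0,0,-0.14,1],[0,0,0,0,0,-0.14,1],[0,0,0,0,0,-0.14,1],[0,0,0,0,0,-0.14,1],[0,0,0,0,0,-0.14,1],[0,0,0,0,0,-0.14,1],[0,0,0,0,0,-0.14,1]]' >/dev/null
python3 -c "
from h import *
go(.505,-.3205,.09,-.155)"
```

```text
clock: 27.1
position: [0.5249, 0.3495, 0.1833]
tool_rot: [-3.14, 0.001, -1.53]
force: [-1.1, 0.7, 0.6]
opening: 1.003
finger_force: 0.0
clock: 27.8
position: [0.5247, 0.3494, 0.1826]
tool_rot: [-3.141, 0.001, -1.53]
force: [-0.5, 0.7, 4.3]
opening: 0.464
finger_force: 42.4
clock: 28.6
position: [0.5245, 0.349, 0.333]
tool_rot: [-3.14, 0.002, -1.53]
force: [-0.2, 0.2, -1.2]
opening: 0.463
finger_force: 41.9
shift [ 3.04 22.1   2.89] turn [ 0.004  0.003 -0.01 ] clk 29.6
```

```bash
python3 -m handwheel '[[0.05,0.4,0,0,0,-0.01,1],[0.13,0.95,0,0,0,0,1],[0.13,0.95,0,0,0,0,1],[0.13,0.95,0,0,0,0,1],[0.13,0.95,0,0,0,0,1],[0.13,0.95,0,0,0,0,1],[0.13,0.95,0,0,0,0,1],[0.13,0.95,0,0,0,0,1],[0.13,0.95,0,0,0,0,1],[0.13,0.95,0,0,0,0,1]]' >/dev/null
python3 -m handwheel '[[0.13,0.95,0,0,0,0,1],[0.13,0.95,0,0,0,0,1],[0.13,0.95,0,0,0,0,1],[0.13,0.95,0,0,0,0,1],[0.13,0.95,0,0,0,0,1],[0.13,0.95,0,0,0,0,1],[0.13,0.95,0,0,0,0,1],[0.13,0.7,0,0,0,0,1],[0,0,0,0,0,0,1],[0,0,0,0,0,0,1]]'
python3 - <<'E'
from h import *
snap('bay'); im=cv2.imread('pics/bay.png'); im=np.clip(im*1.4,0,255).astype(np.uint8)
a=cv2.resize(im[90:330,390:560],None,fx=2.5,fy=2.5,interpolation=cv2.INTER_CUBIC)
b=cv2.resize(im[170:410,200:350],None,fx=2.5,fy=2.5,interpolation=cv2.INTER_CUBIC)
cv2.imwrite('pics/bayz.png',np.hstack([a,b])); go(.505,-.3205,.09,-.155)
E
```

```text
clock: 31.6
position: [0.5127, -0.145, 0.331]
tool_rot: [-3.142, 0.002, -0.163]
force: [-0.4, 0.2, -2.1]
opening: 0.462
finger_force: 41.9
shift [0.69 5.83 2.89] turn [-0.     0.002 -0.007] clk 31.6
```

View pics/bayz.png

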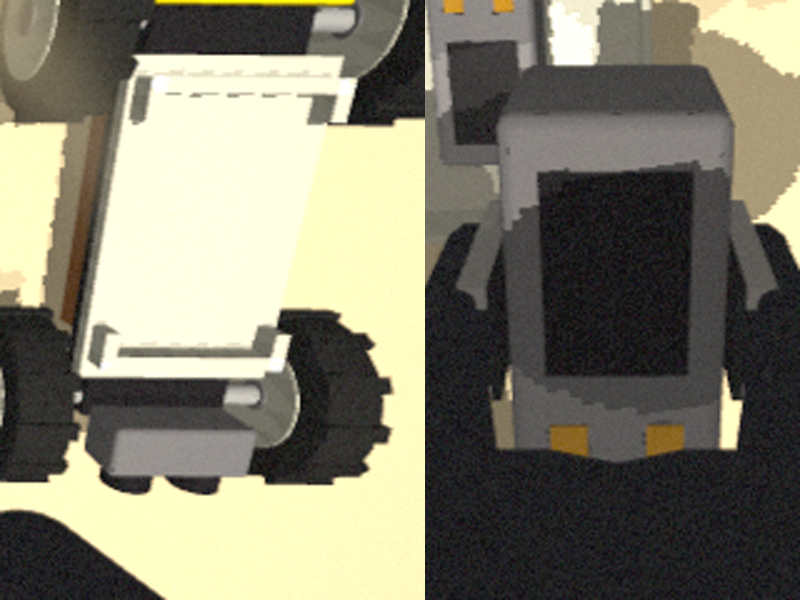

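```bash
python3 - <<'E'
from h import *
P=load('bay'); s=bot.get_state(); p=s["position"]; R=Ro.from_euler("xyz",s["tool_rot"]).as_matrix(); zt=p[2]-.155+.0124
f=lambda x,y:(200+(x-425)/2.5-.3,170+y/2.5-.3)
L=np.array([R.T@(ray(P,f(*u),zt)-p) for u in((540,172),(693,170),(688,375),(545,375),(569,440),(665,440),(508,125),(728,125))])
print("in tool mm\n",(L*1000).round(1)); print("label ctr",L[:4].mean(0)*1000,"contacts",L[4:6].mean(0)*1000)
c=np.array([.505,-.3205]);yaw=-.158
def W(x,y,z): return [c[0]+x*np.cos(yaw)-y*np.sin(yaw),c[1]+x*np.sin(yaw)+y*np.cos(yaw),z]
g=lambda X:((proj(P,X)-[390,90]+.3)*2.5).round(0)
for z in(.046,.056):
    for x,y in((.046,.028),(.046,-.028),(-.046,-.028),(-.046,.028)): print(z,x,y,g(W(x,y,z)))
for x,y in((.07,.055),(-.07,.055),(-.07,-.055)): print("wheel",g(W(x,y,.034)))
for u,z in(((118,347),.046),((252,347),.046),((152,95),.056),((310,93),.056)):
    X=ray(P,(390+u[0]/2.5-.3,90+u[1]/2.5-.3),z)[:2]-c; print("in bay",u,(X[0]*np.cos(yaw)+X[1]*np.sin(yaw)).round(4),(-X[0]*np.sin(yaw)+X[1]*np.cos(yaw)).round(4))
# overlay
im=cv2.imread('pics/bay.png'); a=np.clip(cv2.resize(im[90:330,390:560],None,fx=2.5,fy=2.5,interpolation=cv2.INTER_CUBIC)*1.1,0,255).astype(np.uint8)
for z,col in((.046,(0,0,255)),(.056,(0,255,0))):
    q=np.array([g(W(x,y,z)) for x,y in((.046,.028),(.046,-.028),(-.046,-.028),(-.046,.028))],int); cv2.polylines(a,[q],True,col,1)
cv2.imwrite('pics/ov.png',a)
E
```

```text
in tool mm
 [[ 27.7 -11.7 142.5]
 [ 28.   13.8 142.5]
 [-12.4  14.  142.6]
 [-12.4 -12.1 142.6]
 [-26.9  -8.  142.7]
 [-26.9  10.1 142.7]
 [ 36.  -16.6 142.5]
 [ 35.9  19.3 142.5]]
label ctr [  7.73728794   1.01462824 142.5856405 ] contacts [-26.92481731   1.04131916 142.65110285]
0.046 0.046 0.028 [147. 100.]
0.046 0.046 -0.028 [312.  99.]
0.046 -0.046 -0.028 [254. 353.]
0.046 -0.046 0.028 [105. 353.]
0.056 0.046 0.028 [164. 101.]
0.056 0.046 -0.028 [336. 100.]
0.056 -0.046 -0.028 [274. 363.]
0.056 -0.046 0.028 [119. 364.]
wheel [60. 27.]
wheel [ 13. 399.]
wheel [288. 397.]
in bay (118, 347) -0.0434 0.0236
in bay (252, 347) -0.0437 -0.0267
in bay (152, 95) 0.0478 0.0322
in bay (310, 93) 0.0482 -0.0189
```

View pics/ov.png

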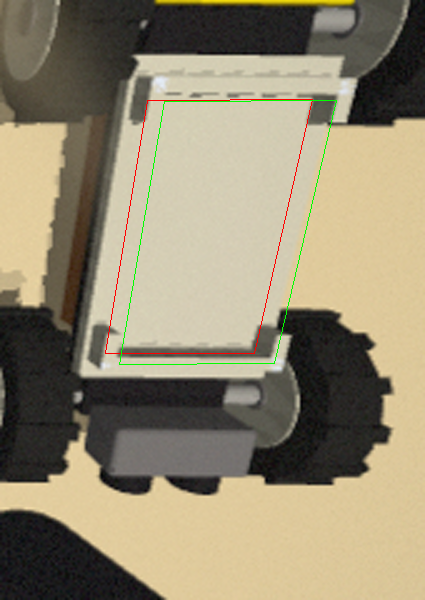

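The overlay fits to within about 2 mm. The bay centre is near (.507,-.321), and the pack is centred and level in the hand.

```bash
python3 -m handwheel '[[0.1,0.5,0,0,0,-0.004,1],[0.13,0.95,0,0,0,0,1],[0.13,0.95,0,0,0,0,1],[0.13,0.95,0,0,0,0,1],[0.13,0.95,0,0,0,0,1],[0.13,0.95,0,0,0,0,1],[0,0.55,0,0,0,0,1],[0,0,0.9,0,0,0,1],[0,0,0.9,0,0,0,1],[0,0,0,0,0,0,1]]' >/dev/null
python3 -m handwheel '[[0,0,0,0,0,0,1]]' >/dev/null
python3 -c "
from h import *
go(.507,-.3206,.0705,-.157)"
```

```text
shift [-0.06  0.05  1.77] turn [0.    0.001 0.002] clk 32.8
```

```bash
python3 -m handwheel '[[-0.06,0.05,0.4,0,0,0,1],[0,0,0.5,0,0,0,1],[0,0,0.4,0,0,0,1],[0,0,0.3,0,0,0,1],[0,0,0.17,0,0,0,1],[0,0,0,0,0,0,1],[0,0,0,0,0,0,1]]'
python3 -c "
from h import *
go(.507,-.3206,.0695,-.157)"
```

```text
clock: 33.45
position: [0.5069, -0.3211, 0.2253]
tool_rot: [3.141, -0.001, -0.156]
force: [-0.1, -1.3, -1.5]
opening: 0.459
finger_force: 41.9
shift [-0.   -0.02  0.04] turn [ 0.    -0.001  0.001] clk 33.5
```

```bash
python3 -m handwheel '[[0,0,0.03,0,0,0,1],[0,0,0,0,0,0,1],[0,0,0,0,0,0,0.4],[0,0,0,0,0,0,0.2],[0,0,0,0,0,0,0.2],[0,0,0,0,0,0,0.2],[0,0,-0.5,0,0,0,0.2],[0,0,-0.9,0,0,0,0.2],[0,0,-0.9,0,0,0,0],[0,0,-0.9,0,0,0,0]]'
python3 -m handwheel '[[0,-0.9,0,0,0,-0.1,0],[0,-0.9,0,0,0,-0.097,0],[0,-0.9,0,0,0,0,0],[0,-0.9,0,0,0,0,0],[0,0,0,0,0,0,0],[0,0,0,0,0,0,0]]'
python3 - <<'E'
from h import *
snap('fin1'); im=cv2.imread('pics/fin1.png'); cv2.imwrite('pics/fin1b.png',np.clip(im*1.4,0,255).astype(np.uint8))
go(.5105,.0945,.1,.04)
E
```

```text
clock: 34.45
position: [0.5066, -0.321, 0.321]
tool_rot: [3.142, 0.0, -0.156]
force: [0.0, -0.4, -0.2]
opening: 1.0
finger_force: 0.0
clock: 35.05
position: [0.5103, -0.213, 0.3204]
tool_rot: [3.141, -0.0, 0.043]
force: [0.6, 0.3, 0.8]
opening: 1.005
finger_force: 0.0
shift [  0.43 -10.26   2.18] turn [ 0.    -0.     0.001] clk 35.1
```

View pics/fin1b.png

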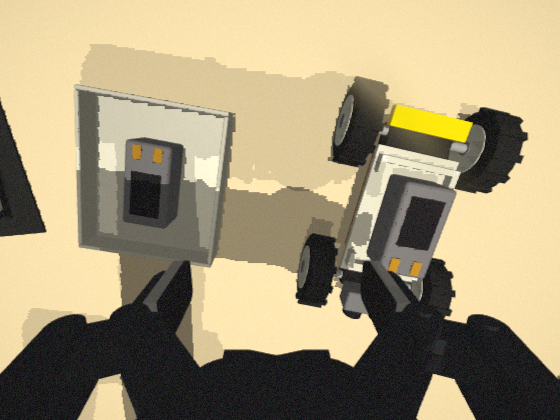

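The fresh pack sits centred in the bay at about (412,225), and the used pack lies flat in the bin. Now the tub goes back.

```bash
python3 -m handwheel '[[0.04,-0.9,0,0,0,0,0],[0.04,-0.9,0,0,0,0,0],[0.04,-0.9,0,0,0,0,0],[0.04,-0.9,0,0,0,0,0],[0.04,-0.9,0,0,0,0,0],[0.04,-0.9,0,0,0,0,0],[0.04,-0.9,0,0,0,0,0],[0.04,-0.9,0,0,0,0,0],[0.04,-0.9,0,0,0,0,0],[0.04,-0.9,0,0,0,0,0]]' >/dev/null
python3 -m handwheel '[[0.04,-0.9,0,0,0,0,0],[0,-0.35,0,0,0,0,0],[0,0,0,0,0,0,0],[0,0,0,0,0,0,0]]' >/dev/null
python3 -c "
from h import *
go(.5103,.0944,.0697,.041)"
```

```text
shift [-0.01 -0.03  3.18] turn [ 0.     0.001 -0.001] clk 36.5
```

```bash
python3 -m handwheel '[[0,-0.03,0.4,0,0,0,0],[0,0,0.8,0,0,0,0],[0,0,0.8,0,0,0,0],[0,0,0.6,0,0,0,0],[0,0,0.4,0,0,0,0],[0,0,0.18,0,0,0,0],[0,0,0,0,0,0,0],[0,0,0,0,0,0,0]]'
python3 -m handwheel '[[0,0,0,0,0,0,1],[0,0,0,0,0,0,1],[0,0,0,0,0,0,1],[0,0,0,0,0,0,1],[0,0,0,0,0,0,1],[0,0,0,0,0,0,1]]' 35
python3 -m handwheel '[[0,0,-0.3,0,0,0,1],[0,0,-0.6,0,0,0,1],[0,0,-0.8,0,0,0,1],[0,0,-0.8,0,0,0,1],[0,0,-0.4,0,0,0,1],[0,-0.3,-0.1,0,0,0,1],[-0.08,-0.6,0,0,0,0,1],[-0.1,-0.8,0,0,0,0,1],[-0.1,-0.8,0,0,0,0,1],[-0.1,-0.8,0,0,0,0,1]]'
python3 -m handwheel '[[-0.1,-0.8,0,0,0,0,1],[-0.1,-0.8,0,0,0,0,1],[-0.1,-0.8,0,0,0,0,1],[-0.1,-0.8,0,0,0,0,1],[-0.1,-0.8,0,0,0,0,1],[-0.1,-0.7,0,0,0,0,1],[-0.08,-0.5,0,0,0,0,1],[0,0,0,0,0,0,1],[0,0,0,0,0,0,1],[0,0,0,0,0,0,1]]'
python3 -c "
from h import *
go(.4669,.3481,.0712,.041)"
```

```text
clock: 37.3
position: [0.511, 0.0953, 0.2253]
tool_rot: [-3.141, -0.001, 0.041]
force: [-0.3, -0.3, 0.0]
opening: 0.998
finger_force: 0.0
clock: 37.9
position: [0.5109, 0.0954, 0.2255]
tool_rot: [-3.141, -0.001, 0.042]
force: [-1.5, 0.1, 5.5]
opening: 0.628
finger_force: 38.2
clock: 38.9
position: [0.4944, 0.1948, 0.313]
tool_rot: [3.14, 0.003, 0.041]
force: [-0.1, -0.3, -2.8]
opening: 0.625
finger_force: 38.0
clock: 39.9
position: [0.4684, 0.3481, 0.3144]
tool_rot: [3.141, 0.001, 0.04]
force: [0.6, 0.7, -2.7]
opening: 0.627
finger_force: 38.1
shift [-0.05 -0.    2.95] turn [ 0.001  0.001 -0.001] clk 39.9
```

```bash
python3 -m handwheel '[[-0.03,0,0.5,0,0,0,1],[0,0,0.8,0,0,0,1],[0,0,0.7,0,0,0,1],[0,0,0.5,0,0,0,1],[0,0,0.25,0,0,0,1],[0,0,0.14,0,0,0,1],[0,0,0,0,0,0,1],[0,0,0,0,0,0,1]]'
python3 -c "
from h import *
go(.4675,.3481,.0712,.041)"
```

```text
clock: 40.7
position: [0.4678, 0.3488, 0.2289]
tool_rot: [-3.14, -0.001, 0.041]
force: [-0.0, 0.9, -3.0]
opening: 0.628
finger_force: 38.0
shift [-0.01  0.02  0.1 ] turn [-0.001 -0.001  0.   ] clk 40.7
```

```bash
python3 -m handwheel '[[0,0.02,0.05,0,0,0,1],[0,0,0.05,0,0,0,1],[0,0,0,0,0,0,1],[0,0,0,0,0,0,1]]'
python3 -m handwheel '[[0,0,0,0,0,0,0.6],[0,0,0,0,0,0,0.2],[0,0,0,0,0,0,0],[0,0,0,0,0,0,0],[0,0,0,0,0,0,0],[0,0,-0.5,0,0,0,0],[0,0,-0.9,0,0,0,0],[0,0,-0.9,0,0,0,0],[0,0,-0.9,0,0,0,0]]' 
python3 -m handwheel '[[0.55,0.9,0,0,0,0,0],[0.55,0.9,0,0,0,0,0],[0.55,0.9,0,0,0,0,0],[0.55,0.9,0,0,0,0,0],[0.55,0.9,0,0,0,0,0],[0.55,0.9,0,0,0,0,0],[0.55,0.9,0,0,0,0,0],[0.55,0.9,0,0,0,0,0],[0.35,0.6,0,0,0,0,0],[0,0,0,0,0,0,0]]' >/dev/null
python3 -m handwheel '[[0,0,0,0,0,0,0]]' >/dev/null
python3 -c "
from h import *
go(.618,.108,.0697,.041)"
```

```text
clock: 41.1
position: [0.4677, 0.3483, 0.2265]
tool_rot: [-3.141, -0.002, 0.042]
force: [-1.3, -0.7, 5.3]
opening: 0.627
finger_force: 38.9
clock: 42.0
position: [0.4675, 0.3481, 0.3218]
tool_rot: [3.141, 0.0, 0.041]
force: [0.5, -0.2, 0.1]
opening: 0.999
finger_force: 0.0
shift [-0.07  0.39  3.21] turn [ 0.     0.001 -0.001] clk 43.1
```

```bash
python3 -m handwheel '[[-0.07,0.39,0.3,0,0,0,0],[0,0,0.8,0,0,0,0],[0,0,0.8,0,0,0,0],[0,0,0.6,0,0,0,0],[0,0,0.4,0,0,0,0],[0,0,0.28,0,0,0,0],[0,0,0,0,0,0,0],[0,0,0,0,0,0,0]]'
python3 -m handwheel '[[0,0,0,0,0,0,1],[0,0,0,0,0,0,1],[0,0,0,0,0,0,1],[0,0,0,0,0,0,1],[0,0,0,0,0,0,1],[0,0,0,0,0,0,1]]' 35
python3 -m handwheel '[[0,0,-0.3,0,0,0,1],[0,0,-0.6,0,0,0,1],[0,0,-0.8,0,0,0,1],[0,0,-0.8,0,0,0,1],[0,0,-0.4,0,0,0,1],[0,-0.3,-0.1,0,0,0,1],[-0.05,-0.6,0,0,0,0,1],[-0.08,-0.8,0,0,0,0,1],[-0.08,-0.8,0,0,0,0,1],[-0.08,-0.8,0,0,0,0,1]]' >/dev/null
python3 -m handwheel '[[-0.08,-0.8,0,0,0,0,1],[-0.08,-0.8,0,0,0,0,1],[-0.08,-0.8,0,0,0,0,1],[-0.08,-0.8,0,0,0,0,1],[-0.08,-0.8,0,0,0,0,1],[-0.05,-0.5,0,0,0,0,1],[0,-0.26,0,0,0,0,1],[0,0,0,0,0,0,1],[0,0,0,0,0,0,1],[0,0,0,0,0,0,1]]'
python3 -c "
from h import *
go(.5862,.3487,.0712,.041)"
```

```text
clock: 43.9
position: [0.6182, 0.1086, 0.2262]
tool_rot: [-3.141, -0.001, 0.042]
force: [0.0, -0.1, -0.7]
opening: 0.997
finger_force: 0.0
clock: 44.5
position: [0.6183, 0.1084, 0.2268]
tool_rot: [-3.141, -0.002, 0.042]
force: [-0.5, 0.0, 5.9]
opening: 0.693
finger_force: 38.8
clock: 46.5
position: [0.586, 0.3481, 0.3155]
tool_rot: [3.141, 0.0, 0.04]
force: [-0.7, -0.5, -2.7]
opening: 0.691
finger_force: 38.7
shift [ 0.01 -0.02  2.99] turn [ 0.     0.    -0.001] clk 46.5
```

```bash
python3 -m handwheel '[[0.01,-0.02,0.5,0,0,0,1],[0,0,0.8,0,0,0,1],[0,0,0.7,0,0,0,1],[0,0,0.5,0,0,0,1],[0,0,0.25,0,0,0,1],[0,0,0.13,0,0,0,1],[0,0,0,0,0,0,1],[0,0,0,0,0,0,1]]'
python3 -m handwheel '[[0,0,0.04,0,0,0,1],[0,0,0,0,0,0,1],[0,0,0,0,0,0,1]]'
```

```text
clock: 47.3
position: [0.5864, 0.35, 0.2302]
tool_rot: [-3.14, -0.002, 0.041]
force: [-0.4, 0.2, -3.7]
opening: 0.693
finger_force: 38.6
clock: 47.6
position: [0.5861, 0.3497, 0.2284]
tool_rot: [-3.141, -0.001, 0.041]
force: [-0.8, -0.9, -3.7]
opening: 0.696
finger_force: 38.6
```

```bash
python3 -m handwheel '[[0,0.03,0.03,0,0,0,1],[0,0,0,0,0,0,1],[0,0,0,0,0,0,0.6],[0,0,0,0,0,0,0.2],[0,0,0,0,0,0,0],[0,0,0,0,0,0,0],[0,0,0,0,0,0,0],[0,0,-0.5,0,0,0,0],[0,0,-0.9,0,0,0,0],[0,0,-0.9,0,0,0,0]]' 
python3 -m handwheel '[[-0.6,-0.2,-0.6,0,0,0,0],[-0.6,-0.2,-0.3,0,0,0,0],[-0.6,-0.2,0,0,0,0,0],[0,0,0,0,0,0,0],[0,0,0,0,0,0,0]]'
python3 - <<'E'
from h import *
snap('fin2'); P=load('fin2'); im=np.clip(cv2.imread('pics/fin2.png')*1.4,0,255).astype(np.uint8)
def mark(X,c):
    u=tuple(int(round(v*1.4)) for v in proj(P,X)); cv2.circle(im,u,3,c,-1)
im=cv2.resize(im,None,fx=1.4,fy=1.4)
mark([.5843,.3483,.089],(0,0,255))
for x,y in((.4843,.3674),(.4857,.3304),(.4487,.3279),(.4472,.3665)): mark([x,y,.089],(0,0,255))
cv2.imwrite('pics/fin2b.png',im)
E
```

```text
clock: 48.6
position: [0.5862, 0.3488, 0.2977]
tool_rot: [3.141, -0.0, 0.041]
force: [1.5, -0.3, -0.4]
opening: 0.997
finger_force: 0.0
clock: 49.1
position: [0.5307, 0.3648, 0.3234]
tool_rot: [3.141, -0.0, 0.043]
force: [0.1, 0.2, 0.7]
opening: 1.002
finger_force: 0.0
```

View pics/fin2b.png

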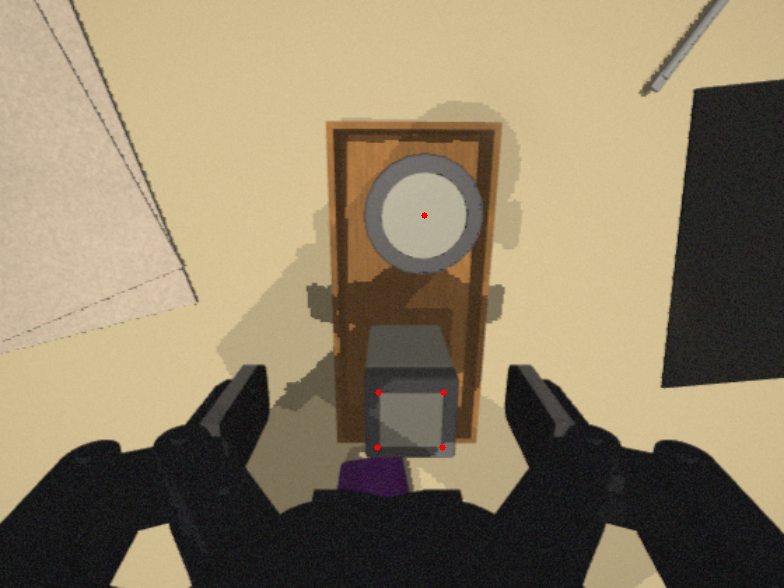

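The jar centre, now at (424,215), and the tub's lid panel corners match the marks from the original measurement. Both are upright and the robot touches nothing, so I'm handing in.

```bash
python3 -c "
from rig import bot; print(bot.close_job())"
```

```text
the job is handed in; nothing more can be done
None
```

The job is done and handed in at about 49 s: the used pack lies flat in the return box, the fresh pack is seated in the car's bay, and the jar and tub are upright in the tray where they first stood, to about 1 mm in the last picture.

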